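Speed up the decorating turntable by three clicks

ROBOT

A 6-joint arm with a two-finger parallel gripper is mounted at the origin on the work surface. World frame = base frame: x ahead of the robot, y to its left, z up, the work surface at z = 0. Lengths are in m, angles in rad, forces in N, time in s.
With the tool pointing down it reaches from about 0.375 to 0.9 m from the base axis. Payload 3.1 kg.
Tool frame: the origin (TCP) lies at the very end of the fingers, on their centre line; the grasp point (between the pads) lies 19 mm behind it; x points along the fingers, y is the direction in which the jaws open and shut, and the axes are right-handed (so a half turn about x gives the same grasp; the last joint's range is limited). The gripper opens to 85 mm and grips with 20 to 120 N. Pads are 22 mm wide; open, the fingers measure 114 mm over their backs; the gripper's body (76 mm by 85 mm) begins 54 mm behind the grasp point. The pads swing forward as they close: fully open they stand 13 mm farther back than shut.
Start: joints at [0.965, 0.527, 1.433, -0, 1.181, -0.178], TCP at [0.259, 0.569, 0.231] pointing down, gripper open.
Joint ranges: [-3.08, 3.08], [-0.75, 2.2], [0.22, 2.44], [-1.43, 4.57], [0, 2.65], [-2.85, 2.85]. Speed limits (rad/s): [2.79, 2.79, 3.14, 3.14, 3.14, 3.14].

INTERFACE

Orientations are given as a unit quaternion [x, y, z, w].
In Python, from station import sense, snapshot, camera_model, sign_off gives the robot as it stands.
- The arm moves only by the tool step_arm, never from a script. Its argument "increments" is one flat list of numbers, 5 for each row, row after row: the shift along the tool's x, y, z in units of 60 mm (1.0 is 60 mm), then the turn about the tool's x in units of 5 degrees (1.0 is 5 degrees), then the closure, from 0 (fully open) to 1 (shut). A call has exactly 5 rows; each row is the pose to reach, as a shift and turn from the pose measured when the call began, along the tool's axes at that moment; what a row does not reach only later rows make up. A row lasts 1/8 s, in which the tool goes at most 62.5 mm and 10.7 degrees, less where a joint would pass 70% of its speed; a pose out of reach is approached as far as the arm can. A call with a gripper value outside its range is refused whole. The fingers move at their own pace and stop on an object; "grip_force" is the grip in N (left out, the last holds). Time passes only in rows, so rows that repeat a pose let the fingers close, or fill a call up. It gives the time, the measured TCP pose, the force and the opening at its end, in the units of the state.
- sense(): the state, without advancing time (a new reading comes with each control period).
- snapshot(name): name is "scene" or "top" or "wrist"; returns the picture (420x560x3 uint8, blue, green, red); there is no depth.
- camera_model(name): a dict with "vertical_fov" (degrees; the focal length in pixels is half the picture's height over the tangent of half this angle, whatever the lens; pixels are square), "cx", "cy" (the principal point, pixels), "R" (3x3) and "t" (3): a world point X has camera coordinates R X + t. Camera axes: x right, y down, z forward; pixel columns grow to the right and rows downward; lengths in m; the calibration is good to about 2 mm. A picture is of the moment at which its call begins: read the wrist's pose just before it. camera_model takes no time and is no camera call; for the wrist camera it gives the pose at the moment of the call.
- sign_off(): hands the job in, once; it reports no verdict.
The state is a dict: "t": time; "q": joint angles; "qd": joint speeds; "tau": joint torques, N m; "tcp_pos": TCP position; "tool_rot": TCP orientation; "force": force on the tool from outside, world axes, zero at the start; "ft_torque": the same for the moment, N m; "finger_gap": opening from 0.0 (shut) to 1.0 (fully open).
Only numpy, scipy, OpenCV 4.12 (cv2) and the standard library are available. Lean on these libraries where they do the work, as an engineer would, in place of code of your own. Each camera call takes 0.05 s, during which the arm holds its last target. There are 200 camera calls.

TASK

Make the potter's decorating turntable run faster: roll the large knurled speed wheel on its deck exactly three clicks, its top moving towards the round turntable head. Leave the small volume wheel on the radio as it is, and do not disturb the bowl that stands on the turntable head.

Things in the scene. Friction and masses are not known exactly. Their poses are not given: they have to be found in the camera images.
- speed_wheel_axle (a point): Centre of the speed wheel: black, knurled, 60 mm diameter, 26 mm wide, half sunk in the deck of the fixed grey turntable, 48 mm above the bench (deck 50, rim top 78). x level towards the round head, the way the wheel's top must move; y axle; z up. Sprung: pressed on top it sinks up to 6 mm (2 N to start, 7 N full); a fingertip pressed 2 to 5 mm in and dragged along x rolls it as far as it goes.
- speed_wheel_mark (a point): White line across the speed wheel's rim, 30 mm from its centre, turning with it. It starts about 30 or 60 degrees before the top, on the side away from the head; three clicks carry it 90 degrees over the top. One click is 30 degrees (16 mm of rim) and takes 1.5 N along the rim; let go between clicks, the wheel snaps to the nearer. Several strokes may be used. Axes turn with the wheel.
- volume_wheel_mark (a point): White line across the rim of the volume wheel to be left alone: black, knurled, only 32 mm diameter, 12 mm wide, its axle 88 mm above the bench in the top of the fixed wooden radio (75 x 170 x 90 mm high). The line is 16 mm from the axle and its axes turn with the wheel.
- bowl_middle (a point): Centre, half-way up, of the loose bisque bowl to be left alone (rim 86 mm diameter, 34 mm high, foot down). It stands on the turntable head, an aluminium disc of 160 mm diameter, top 68 mm above the bench, whose centre is 130 mm from the speed wheel's centre along that point's +x.

How it is judged:
At the end, for the whole second after the job is handed in: The speed wheel rests three clicks (90 degrees, give or take about 16, which is half a click) further on than it started, turned so that its white line now lies on the head's side of the wheel (distance of speed_wheel_mark from where it was at the start of the episode between 0.0358 and 0.0482 m and x of speed_wheel_mark in the frame of speed_wheel_axle above 0.004 m); the robot touches nothing.
It fails at once if the radio's volume wheel is turned (its line moves more than 8 mm) (distance of volume_wheel_mark from where it was at the start of the episode above 0.008 m).
It fails at once if the bowl on the turntable head is shifted by more than 15 mm (distance of bowl_middle from where it was at the start of the episode above 0.015 m).
It also fails if it takes over 38 s, if anything falls off the work surface, if the arm or the gripper's body presses on something with over 40 N, if the wrist force passes 120 N, or if a joint passes its speed limit or range.

## Working session

There is one attempt and no reset: what is moved stays moved. The work goes in short steps, Python scripts to look and compute and a tool call to move; the robot and the scene stay as the last step left them, time stands still between calls to the robot, and variables do not carry over. Pictures are saved under pics/ and viewed, about 8 in all and at most 12, crops included, and the job is handed in when it is done.

Besides the shell and the picture viewer there is one more tool, called as a command line: name --argument value ..., lists and objects as JSON in quotes. step_arm: Moves the arm, as the interface text tells. Its arguments: {"type":"object","properties":{"increments":{"type":"array","items":{"type":"number"}},"grip_force":{"type":"number"}},"required":["increments"]}

```bash
mkdir -p pics; python3 - <<'E'
from station import *
import cv2,numpy as np
for n in("scene","top"):
    cv2.imwrite(f"pics/{n}1.png",snapshot(n)); m=camera_model(n); print(n,{k:np.round(v,4).tolist() for k,v in m.items() if not isinstance(v,str)})
print(sense())
E
```

```text
scene {'vertical_fov': 57.0303, 'cx': 279.0311, 'cy': 206.5513, 'R': [[0.741, 0.6715, 0.0004], [0.4617, -0.509, -0.7265], [-0.4876, 0.5385, -0.6872]], 't': [-0.4443, -0.1959, 1.1906]}
top {'vertical_fov': 56.9948, 'cx': 284.1308, 'cy': 208.9288, 'R': [[0.0042, -0.9997, -0.0259], [-0.9985, -0.0028, -0.0555], [0.0554, 0.0261, -0.9981]], 't': [0.0152, 0.5999, 0.758]}
{'t': 0.1, 'q': array([ 9.64500097e-01,  5.28352820e-01,  1.43378043e+00,  4.57163002e-05,
        1.18136485e+00, -1.78515166e-01]), 'qd': array([-2.75639107e-05, -2.65153356e-03, -4.54980097e-03,  4.87204704e-04,
        1.31294369e-03, -9.26060915e-04]), 'tau': array([-8.55302333e-04, -4.43304133e+01, -1.78586143e+01, -2.68264284e-04,
        3.93436974e-03,  3.43493639e-05]), 'tcp_pos': array([0.25888692, 0.56816563, 0.23044198]), 'tool_rot': array([ 0.14948206,  0.6912634 , -0.15071557,  0.69072053]), 'force': array([-0.13722963, -0.03790023,  0.54718595]), 'ft_torque': array([-0.03923545, -0.01653873, -0.04808659]), 'finger_gap': 0.9971910942782974}
```

View pics/top1.png

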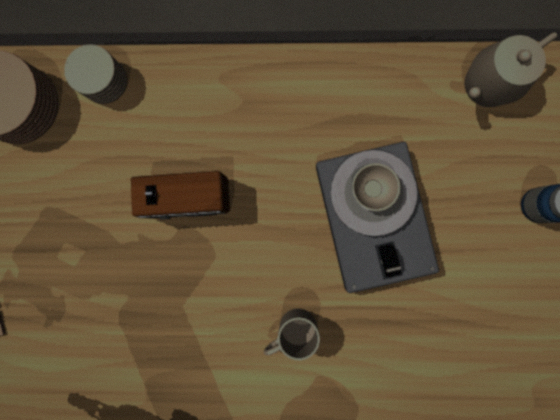

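View pics/scene1.png

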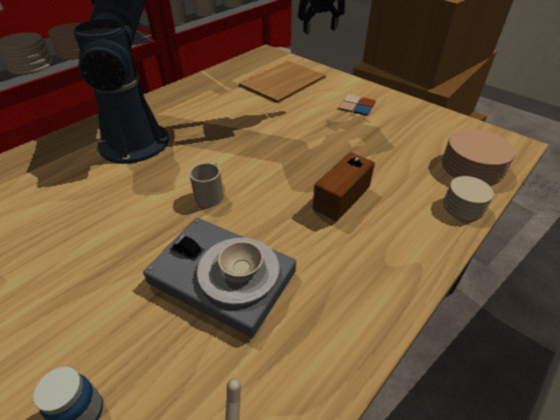

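The top view shows the wheel near (390,260), the head near (374,193) and the radio at (180,193). I'll enlarge the turntable.

```bash
cat > h.py <<'E'
import numpy as np,cv2
from station import *
def ray(n,u,v,z,m=None):
    m=m or camera_model(n); f=210/np.tan(np.radians(m["vertical_fov"])/2)
    R=np.array(m["R"]);t=np.array(m["t"]); c=-R.T@t
    d=R.T@np.array([(u-m["cx"])/f,(v-m["cy"])/f,1]); return c+d*(z-c[2])/d[2]
def crop(im,u0,v0,u1,v1,k,name):
    c=im[v0:v1,u0:u1]; c=cv2.resize(c,None,fx=k,fy=k,interpolation=cv2.INTER_CUBIC)
    c=np.clip(255*(c/255.)**.5,0,255).astype('uint8'); cv2.imwrite("pics/"+name,c)
    return c
E
python3 - <<'E'
from h import *
a=crop(cv2.imread("pics/top1.png"),310,130,450,300,4,"a.png")
b=crop(cv2.imread("pics/scene1.png"),140,210,300,340,5,"b.png")
E
python3 - <<'E'
from h import *
for u,v,z in((390,261,.078),(374,192,.068),(298,338,.08)):print(ray("top",u,v,z).round(4))
E
```

```text
[ 0.5022 -0.1772  0.078 ]
[ 0.6291 -0.1514  0.068 ]
[ 0.3631 -0.0103  0.08  ]
```

View pics/a.png

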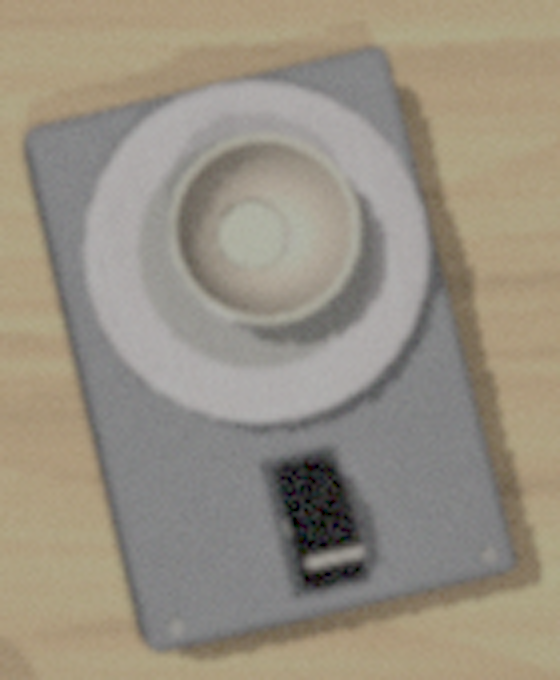

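View pics/b.png

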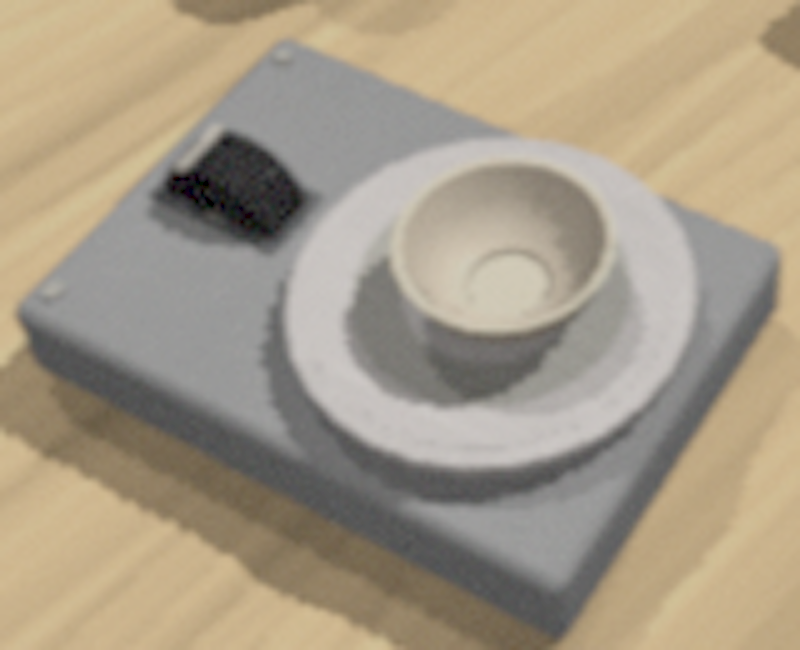

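```bash
python3 - <<'E'
from h import *
P=lambda u,v,z: ray("top",310+u/4-.4,130+v/4-.4,z)
S=lambda u,v,z: ray("scene",140+u/5-.4,210+v/5-.4,z)
h=P(258,252,.068);h2=S(491,304,.068);print("head",h.round(4),h2.round(4))
cs=[P(u,v,.05) for u,v in((28,130),(385,50),(512,570),(150,645))];print(np.round(cs,4))
for a,b in((3,0),(2,1)):
    d=cs[a]-cs[b];print("edge yaw",np.degrees(np.arctan2(-d[1],-d[0])))
for z in(.05,.055,.06):print("wheel",P(322,518,z).round(4))
w=P(322,518,.055);d=(h-w)[:2];print(np.linalg.norm(d),np.degrees(np.arctan2(d[1],d[0])))
print("mark30",P(335,557,.074).round(4),S(198,148,.074).round(4),"60",P(335,557,.063).round(4),S(198,148,.063).round(4))
s=sense();from scipy.spatial.transform import Rotation as R
print(R.from_quat(s["tool_rot"]).as_matrix().round(3))
print("mug",ray("top",298,338,.09))
print("radio wheel",ray("top",151,195,.1))
E
```

```text
head [ 0.628  -0.1516  0.068 ] [ 0.6309 -0.1542  0.068 ]
[[ 0.6885 -0.0457  0.05  ]
 [ 0.7272 -0.2168  0.05  ]
 [ 0.4798 -0.2728  0.05  ]
 [ 0.4435 -0.1031  0.05  ]]
edge yaw 13.174282909267825
edge yaw 12.759306098129901
wheel [ 0.5036 -0.1843  0.05  ]
wheel [ 0.5039 -0.1831  0.055 ]
wheel [ 0.5043 -0.1819  0.06  ]
0.12794901410852516 14.238753153130071
mark30 [ 0.4876 -0.1841  0.074 ] [ 0.4856 -0.1835  0.074 ] 60 [ 0.4866 -0.1869  0.063 ] [ 0.4762 -0.1788  0.063 ]
[[-0.001  0.415  0.91 ]
 [-0.002  0.91  -0.415]
 [-1.    -0.002 -0.   ]]
mug [ 0.36586994 -0.01022881  0.09      ]
radio wheel [0.61977632 0.25600685 0.1       ]
```

step_arm --increments '[0,-0.74,0.68,-1.5,1,0,-1.48,1.36,-3,1,0,-2.22,2.04,-4.5,1,0,-2.96,2.72,-6,1,0,-3.7,3.4,-7.5,1]' --grip_force 40

```text
t: 0.72
tcp_pos: [0.3526, 0.2797, 0.2307]
tool_rot: [-0.082, 0.703, 0.081, 0.702]
force: [2.3, -0.2, -0.4]
finger_gap: -0.002
```

```bash
cat >> h.py <<'E'
from scipy.spatial.transform import Rotation as Ro
W=np.array([.5028,-.1822,.048]); Y=np.radians(13); X=np.array([np.cos(Y),np.sin(Y),0])
def go(dx,z,dy=0):
    s=sense(); R=Ro.from_quat(s["tool_rot"]).as_matrix(); p=np.array(s["tcp_pos"])
    T=W+X*dx+np.array([-X[1],X[0],0])*dy; T[2]=z
    zy=np.degrees(np.arctan2(R[1,2],R[0,2]))
    print("t",round(s["t"],2),"tcp",p.round(4),"wheelframe",round((p-W)@X,4),round((p-W)@[-X[1],X[0],0],4),"yaw",round(zy,1),"units",(R.T@(T-p)/.06).round(3),"turn",round((zy-13)/5,2),"F",np.round(s["force"],1),"gap",round(s["finger_gap"],2),"q",s["q"].round(2))
E
python3 -c "
from h import *
go(-.012,.12)"
```

```text
t 0.72 tcp [0.3526 0.2797 0.2307] wheelframe -0.0424 0.4839 yaw 13.3 units [ 1.856 -8.064  0.472] turn 0.05 F [ 2.3 -0.2 -0.4] gap -0.0 q [ 0.42  0.29  1.85 -0.    0.99 -1.38]
```

step_arm --increments '[0,-1,0.1,0,1,0,-2,0.2,0,1,0,-3,0.3,0,1,0,-4,0.4,0,1,0,-5,0.47,0,1]'

```text
t: 1.35
tcp_pos: [0.4493, -0.0078, 0.231]
tool_rot: [-0.082, 0.703, 0.081, 0.702]
force: [0.4, 0.3, -0.4]
finger_gap: -0.003
```

step_arm --increments '[0.3,-1,0,0,1,0.8,-2,0,0,1,1.3,-3,0,0,1,1.6,-3.0,0,0,1,1.6,-3.0,0,0,1]'

```text
t: 1.98
tcp_pos: [0.4891, -0.1834, 0.1333]
tool_rot: [-0.08, 0.704, 0.081, 0.701]
force: [0.8, 0.2, -0.1]
finger_gap: 0.001
```

```bash
python3 - <<'E'
from h import *
go(-.012,.0885)
m=camera_model("wrist");im=snapshot("wrist");crop(im,0,0,560,420,1,"w1.png")
crop(snapshot("top"),340,200,460,300,6,"t2.png")
E
```

```text
t 1.98 tcp [ 0.4891 -0.1834  0.1333] wheelframe -0.0136 0.0019 yaw 13.1 units [ 0.747 -0.034  0.03 ] turn 0.02 F [ 0.8  0.2 -0.1] gap 0.0 q [-0.57  0.54  1.78 -0.    0.83 -2.37]
```

View pics/w1.png

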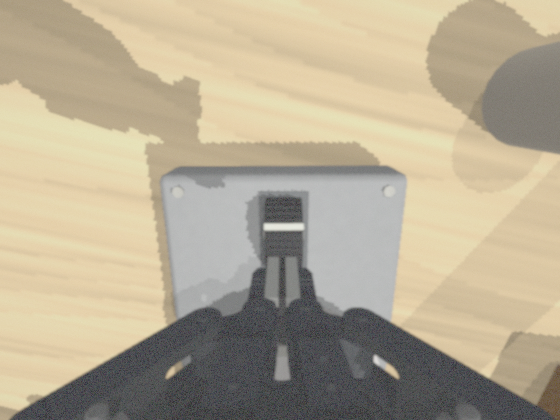

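Wheel and shut fingers line up laterally in the wrist view (col 284 / 283). The mark is at (284,227), and the wheel's near end is about row 197.

```bash
python3 - <<'E'
from h import *
for u,v,z in((284,227,.074),(284,227,.063),(284,197,.06),(265,225,.074),(303,225,.074),(177,191,.05),(389,190,.05)):
    p=ray("wrist",u,v,z);print(z,p.round(4),((p-W)@X).round(4),((p-W)@[-X[1],X[0],0]).round(4))
go(-.012,.0885)
E
```

```text
0.074 [ 0.4898 -0.1817  0.074 ] -0.0125 0.0034
0.063 [ 0.4939 -0.1807  0.063 ] -0.0083 0.0034
0.06 [ 0.4734 -0.1856  0.06  ] -0.0294 0.0033
0.074 [ 0.4914 -0.1944  0.074 ] -0.0139 -0.0093
0.074 [ 0.4855 -0.1697  0.074 ] -0.014 0.016
0.05 [ 0.4894 -0.261   0.05  ] -0.0307 -0.0738
0.05 [ 0.4537 -0.1124  0.05  ] -0.0322 0.079
t 2.08 tcp [ 0.49   -0.1824  0.1353] wheelframe -0.0125 0.0027 yaw 13.3 units [ 0.78  -0.044  0.01 ] turn 0.05 F [0.6 0.2 0. ] gap -0.0 q [-0.57  0.53  1.78 -0.    0.83 -2.37]
```

step_arm --increments '[0.3,0,0.06,0,1,0.6,0,0.06,0,1,0.85,0,0.06,0,1,0.95,0,0.06,0,1,1.01,0,0.06,0,1]'

```text
t: 2.7
tcp_pos: [0.4932, -0.181, 0.0746]
tool_rot: [-0.082, 0.703, 0.082, 0.702]
force: [-2.0, 1.3, 4.4]
finger_gap: -0.003
```

```bash
python3 -c "
from h import *
go(.008,.0745)"
```

```text
t 2.7 tcp [ 0.4932 -0.181   0.0746] wheelframe -0.0091 0.0033 yaw 13.3 units [ 0.001 -0.057  0.284] turn 0.05 F [-2.   1.3  4.4] gap -0.0 q [-0.56  0.64  1.81 -0.    0.7  -2.36]
```

step_arm --increments '[0.01,0,0.07,0,1,0.01,0,0.14,0,1,0.01,0,0.21,0,1,0.01,0,0.28,0,1,0.01,0,0.3,0,1]'

```text
t: 3.32
tcp_pos: [0.511, -0.1769, 0.0743]
tool_rot: [-0.082, 0.703, 0.082, 0.702]
force: [-2.2, 1.5, 5.2]
finger_gap: 0.0
```

step_arm --increments '[-0.4,0,0,0,1,-0.8,0,-0.3,0,1,-0.9,0,-0.6,0,1,-0.9,0,-0.6,0,1,-0.9,0,-0.6,0,1]'

```text
t: 3.95
tcp_pos: [0.476, -0.1852, 0.1276]
tool_rot: [-0.081, 0.703, 0.082, 0.701]
force: [0.6, -0.6, 0.0]
finger_gap: 0.004
```

```bash
python3 - <<'E'
from h import *
go(-.009,.0745)
w=crop(snapshot("wrist"),210,150,360,290,3,"w2.png");t=crop(snapshot("top"),340,200,460,300,4,"t3.png")
h=max(w.shape[0],t.shape[0]);f=lambda c:cv2.copyMakeBorder(c,0,h-c.shape[0],0,0,0)
cv2.imwrite("pics/c2.png",cv2.resize(np.hstack([f(w),f(t)]),(800,int(h*800/(w.shape[1]+t.shape[1])))))
E
```

```text
t 3.95 tcp [ 0.476  -0.1852  0.1276] wheelframe -0.0267 0.0031 yaw 13.3 units [ 0.885 -0.053  0.298] turn 0.05 F [ 0.6 -0.6  0. ] gap 0.0 q [-0.59  0.53  1.81 -0.    0.8  -2.39]
```

View pics/c2.png

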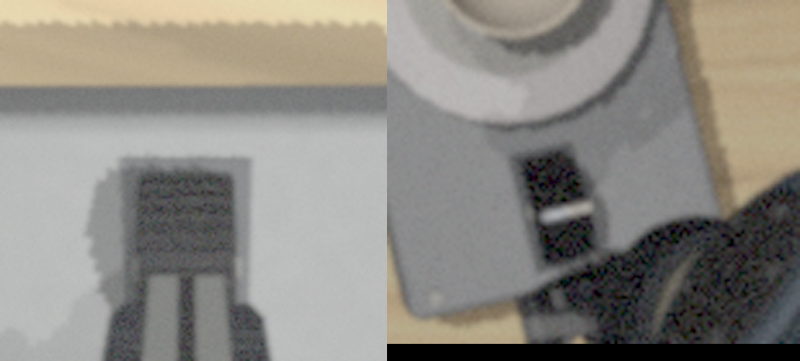

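The top view shows the mark at about (392,261), up from row 269. That is 15 mm, so it now lies on top: one click done. I'll repeat the same stroke.

step_arm --increments '[0.3,0,0.3,0,1,0.6,0,0.3,0,1,0.75,0,0.3,0,1,0.85,0,0.3,0,1,0.89,0,0.3,0,1]'

```text
t: 4.68
tcp_pos: [0.4937, -0.1807, 0.0743]
tool_rot: [-0.081, 0.703, 0.082, 0.701]
force: [0.2, 2.2, 5.4]
finger_gap: 0.004
```

step_arm --increments '[0.01,0,0.07,0,1,0.01,0,0.14,0,1,0.01,0,0.21,0,1,0.01,0,0.28,0,1,0.01,0,0.3,0,1]'

```text
t: 5.3
tcp_pos: [0.5114, -0.1766, 0.0742]
tool_rot: [-0.082, 0.703, 0.082, 0.701]
force: [-1.1, 0.3, 4.9]
finger_gap: 0.0
```

step_arm --increments '[-0.4,0,0,0,1,-0.8,0,-0.3,0,1,-0.9,0,-0.6,0,1,-0.9,0,-0.6,0,1,-0.9,0,-0.6,0,1]'

```text
t: 5.92
tcp_pos: [0.4765, -0.185, 0.1276]
tool_rot: [-0.081, 0.703, 0.082, 0.701]
force: [0.0, 0.2, 0.1]
finger_gap: 0.001
```

```bash
python3 - <<'E'
from h import *
go(-.009,.0745)
crop(snapshot("top"),340,200,460,300,4,"t4.png")
E
```

```text
t 5.92 tcp [ 0.4765 -0.185   0.1276] wheelframe -0.0263 0.0032 yaw 13.3 units [ 0.884 -0.056  0.291] turn 0.06 F [0.  0.2 0.1] gap 0.0 q [-0.59  0.54  1.81 -0.    0.8  -2.39]
```

View pics/t4.png

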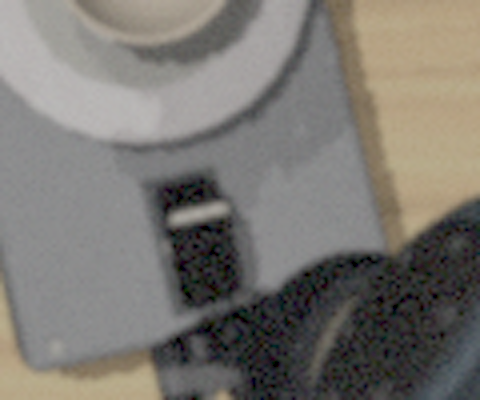

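The mark is at crop (198,213), i.e. full-image (389.5,253), a further 8 px on: two clicks. One more stroke.

step_arm --increments '[0.3,0,0.3,0,1,0.6,0,0.3,0,1,0.75,0,0.3,0,1,0.85,0,0.3,0,1,0.89,0,0.3,0,1]'

```text
t: 6.6
tcp_pos: [0.4939, -0.1805, 0.0742]
tool_rot: [-0.081, 0.704, 0.082, 0.701]
force: [-0.6, 2.3, 5.2]
finger_gap: -0.004
```

step_arm --increments '[0.01,0,0.07,0,1,0.01,0,0.14,0,1,0.01,0,0.21,0,1,0.01,0,0.28,0,1,0.01,0,0.3,0,1]'

```text
t: 7.22
tcp_pos: [0.512, -0.1766, 0.0741]
tool_rot: [-0.082, 0.703, 0.082, 0.701]
force: [-0.5, 0.5, 4.9]
finger_gap: 0.001
```

step_arm --increments '[-0.5,0,0,0,1,-1,0,-0.4,0,1,-1.5,0,-1,0,1,-1.8,0,-1.2,0,1,-1.8,0,-1.2,0,1]'

```text
t: 7.85
tcp_pos: [0.4422, -0.194, 0.1832]
tool_rot: [-0.082, 0.703, 0.081, 0.702]
force: [0.9, 0.5, -0.4]
finger_gap: 0.003
```

```bash
python3 - <<'E'
from h import *
go(-.009,.0745)
crop(snapshot("top"),310,140,450,300,4,"t5.png")
E
```

```text
t 7.85 tcp [ 0.4422 -0.194   0.1832] wheelframe -0.0618 0.0021 yaw 13.2 units [ 1.811 -0.037  0.88 ] turn 0.05 F [ 0.9  0.5 -0.4] gap 0.0 q [-0.64  0.41  1.83 -0.    0.9  -2.45]
```

View pics/t5.png

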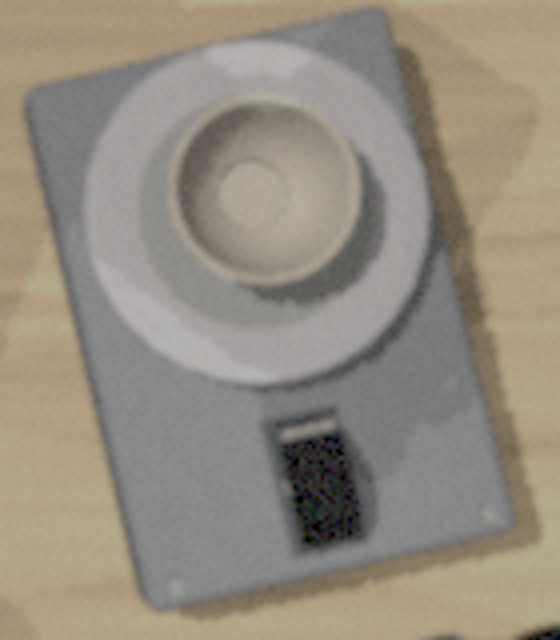

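The mark is at full-image (387,247.5), on the head's side at about +60°. The bowl is where it was and the arm is clear.

```bash
python3 - <<'E'
from h import *
for u,v,z in((387.2-.4,247.5-.4,.063),):
    p=ray("top",u,v,z);print("mark",p.round(4),((p-W)@X).round(4))
print(sign_off())
E
```

```text
mark [ 0.5267 -0.1753  0.063 ] 0.0248
the job is handed in; nothing more can be done
None
```

I rolled the speed wheel three clicks towards the turntable head and handed the job in at about 8 s of the 38 s allowed. I used three separate strokes with the shut fingertips, each about 18 mm long and pressed about 4 mm in (about 5 N), lifting off between strokes.

- **Speed wheel:** top-camera pictures after each stroke showed its white line go from about -30° to 0°, +30° and then +60°. In the last one the line was 25 mm to the head's side of the axle. That works out to about 42 mm from where it started, inside the 35.8–48.2 mm range.
- **Bowl:** it looked unmoved in the last top-camera picture.
- **Radio:** the arm never went near it, so I did not re-picture the volume wheel.
- **Arm:** at hand-in it was clear of everything, with the fingertips at 183 mm height and only sensor noise on the force reading.

No check failed. The estimates of the wheel's position differed by about 3 mm between cameras, which made no difference to the strokes.

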